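# Nudge the jig plate onto its locating pins and latch it

## Task

The aluminium jig plate lies askew on top of the two locating pins of the grey fixture base. Without gripping or lifting it, gently nudge it sideways with the fingers until both its holes drop over the pins and it lies flat on the base; then push the latch knob round so that the latch arm is swung fully over the plate. Leave the loose parts beside the fixture where they are, and finish with the hand clear.

Things in the scene. Friction and masses are not known exactly. Their poses are not given: they have to be found in the camera images.
- fixture: Grey steel fixture base, 205 x 170 x 16 mm, fixed to the bench. Origin on the bench (its underside), directly below the centre of the seated plate; z up, x roughly away from the robot. The base spans x from -95 to +110 mm, y from -85 to +85 mm in this frame.
- pin_left (a point): Tip of the brass locating pin at x = +8, y = +50 mm in the fixture's frame: 10 mm diameter, 9 mm high above the base's top face; the lower 4 mm are straight, above that a cone narrows to a 4 mm wide flat tip.
- pin_right (a point): Tip of the other pin, alike, at x = +8, y = -50 mm in the fixture's frame.
- seat (a point): Point on the top face of the base (16 mm above the bench) where the centre of the plate's underside lies when the plate is seated; axes as the fixture's.
- plate: Loose aluminium jig plate, 90 (x) x 140 (y) x 10 mm, about 0.34 kg, blue rectangle on top. Origin at the centre of its underside, z up. Starts 14-30 mm off the seat to the fixture's -x (towards the robot), up to 16 mm in y, turned up to 0.1 rad; its -x edge rests on the base, its +x part leans on the pin tips (tilt 0.12 rad). Pushed on an edge it slides; a hole drops within about 4 mm of its pin.
- hole_left (a point): Centre of the plate's +y through hole, 13 mm diameter, at x = +8, y = +50 mm in the plate's frame, at the underside.
- hole_right (a point): Centre of the plate's -y through hole, 13 mm diameter, at x = +8, y = -50 mm in the plate's frame, at the underside.
- latch (a joint): Swivel latch on a post at the base's +x end, hinge about the vertical, rad. 0: open, dark arm along the fixture's +y; grows anticlockwise from above to 1.571 (stop): arm along -x, over the plate. Starts at 0 to 0.3, turns stiffly (about 1 N at the knob), stays where left. Arm 18 mm wide, reaching 51 mm from the pivot; it passes 2.5 mm above the seated plate.
- latch_knob (a point): Top centre of the red upright round knob on the latch arm, 12 mm diameter, 26 mm tall (its top is 60.5 mm above the bench, its foot 34.5 mm), 42 mm from the pivot axis.
- latch_pivot (a point): On the vertical pivot axis of the latch, at the top of the pivot bolt (18 mm diameter, 39.5 mm above the bench), at x = +77 mm, y = 0 in the fixture's frame.
- spool: Loose bystander: grey metal spool valve standing on end, 33 x 33 x 34 mm, origin at the centre of its underside, on the bench on the fixture's +y side.
- steel_bush: Loose bystander: grey cylindrical steel bush with a bore, 27 x 27 x 26 mm, origin at the centre of its underside, on the bench on the fixture's -y side.
- piston: Loose bystander: grey piston lying on its side, 37 x 34 x 37 mm, origin at the centre of its underside, on the bench on the fixture's -y side, nearer the robot.
Mind the look-alikes: they are no part of the job. Several things have the shape of the plate; the one meant has the colours described above.

How it is judged:
By the outcome, as a careful person would: the job done as asked, in the order asked, and still so for the second after the job is handed in, with the robot touching nothing.
It also fails if it takes over 54 s, if anything falls off the work surface, if the arm or the gripper's body presses on something with over 40 N, if the wrist force passes 120 N, or if a joint passes its speed limit or range.

## Robot

A 7-joint arm with a two-finger parallel gripper is mounted at the origin on a cart in front of the work surface, level with it; the furniture and walls round the work are solid. World frame = base frame: x ahead of the robot, y to its left, z up, the work surface at z = 0. Lengths are in m, angles in rad, forces in N, time in s.
With the tool pointing down it reaches from about 0.35 to 0.775 m from the base axis. Payload 3.1 kg.
Tool frame: the origin (TCP) lies midway between the tips of the shut fingers; the grasp point (between the pads) lies 19 mm behind it; x points along the fingers, y is the direction in which the jaws open and shut, and the axes are right-handed (so a half turn about x gives the same grasp; the last joint's range is limited). The gripper opens to 85 mm and grips with 20 to 120 N. Pads are 22 mm wide; open, the fingers measure 114 mm over their backs; the gripper's body (76 mm by 85 mm) begins 54 mm behind the grasp point. The pads swing forward as they close: fully open they stand 13 mm farther back than shut.
Start: joints at [-1.374, 0.311, 0.014, 1.512, -0.004, 1.319, -0.027], TCP at [0.13, 0.534, 0.231] pointing down, gripper open.
Joint ranges: [-2.7, 2.7], [-0.3, 1.91], [-1.27, 1.3], [0.12, 2.57], [-1.44, 4.58], [0.2, 2.03], [-3.05, 3.05]. Speed limits (rad/s): [2.79, 2.79, 3.14, 3.14, 3.14, 3.14, 3.14].

## Interface

Orientations are given as a unit quaternion [w, x, y, z].
In Python, from bench import * gives the robot as it stands. The module is installed in compiled form; this text tells all that it offers.
- The arm moves only by the tool carry_out, never from a script. Its argument "series" is a list that holds one entry, the list of rows, each a list of 5 numbers: the opening, from 0 (shut) to 1 (fully open), then the shift along the tool's x, y, z in mm, then the turn about the tool's x in rad. A call has 1 to 5 rows; each row shifts and turns the commanded pose from where the row before left it, along the tool's axes as they then stand; what a row does not reach is not made up. A row lasts 1/10 s, in which the tool goes at most 50 mm and 8.59 degrees, less where a joint would pass 70% of its speed; a pose out of reach is approached as far as the arm can. A call with a gripper value outside its range is refused whole. The fingers move at their own pace and stop on an object; the grip force is fixed at half the most. Time passes only in rows, so rows that do not move let the fingers close. It gives the time, the measured TCP pose, the force and the opening at its end, in the units of the state.
- read_state(): the state, without advancing time (a new reading comes with each control period).
- snapshot(name): name is "scene" or "top" or "wrist"; returns the picture (420x560x3 uint8, blue, green, red); there is no depth.
- calibration(name): a dict with "fx", "fy", "cx", "cy" (pixels), "origin" and "attitude" of the camera in the world; the wrist camera has in their place "mount" (4x4, takes a point from camera to tool coordinates, whose origin is the TCP and whose axes are the tool frame's). Camera axes: x right, y down, z forward; pixel columns grow to the right and rows downward; lengths in m; the calibration is good to about 2 mm. A picture is of the moment at which its call begins: read the wrist's pose just before it. calibration takes no time and is no camera call.
- finish_job(): hands the job in, once; it reports no verdict.
The state is a dict: "t": time; "qpos": joint angles; "qd": joint speeds; "joint_efforts": joint torques, N m; "position": TCP position; "eef_rot": TCP orientation; "contact_force": force on the tool from outside, world axes, zero at the start; "torque": the same for the moment, N m; "grip_width": finger opening in m.
Only numpy, scipy, OpenCV 4.12 (cv2) and the standard library are available. Lean on these libraries where they do the work, as an engineer would, in place of code of your own. Each camera call takes 0.05 s, during which the arm holds its last target.

## Working session

There is one attempt and no reset: what is moved stays moved. The work goes in short steps, Python scripts to look and compute and a tool call to move; the robot and the scene stay as the last step left them, time stands still between calls to the robot, and variables do not carry over. Pictures are saved under pics/ and viewed, and the job is handed in when it is done.

Besides the shell and the picture viewer there is one more tool, called after ">>>" as name([rows], argument=value, ...), one row to a line, values as JSON. carry_out: Moves the arm, as the interface text tells. Its arguments: {"type":"object","properties":{"series":{"type":"array","items":{"type":"array","items":{"type":"array","items":{"type":"number"}}}}},"required":["series"]}

```bash
mkdir -p pics
python3 - <<'E'
from bench import *
import cv2
s=read_state();print({k:(v if not hasattr(v,'round') else v) for k,v in s.items()})
for n in("scene","top"):
    cv2.imwrite(f"pics/{n}0.png",snapshot(n)); print(n,calibration(n))
print(calibration("wrist"))
E
```

```text
{'t': 0.0, 'qpos': array([-1.37369806,  0.31170567,  0.01397265,  1.51310063, -0.00438861,
        1.31921906, -0.02720042]), 'qd': array([ 2.39468333e-05,  1.30739688e-03, -8.67485741e-04, -2.03104707e-03,
       -1.61966377e-03,  2.09062563e-03, -1.05498809e-05]), 'joint_efforts': array([-5.68121311e-05, -3.79915738e+01,  1.45853050e-01, -2.30595535e+01,
        1.21329000e-02,  1.36987137e-02,  9.43952671e-06]), 'position': array([0.12989858, 0.53366083, 0.23021444]), 'eef_rot': array([ 0.70201101,  0.08334643,  0.70214109, -0.08503999]), 'contact_force': array([-0.76054638, -0.23476594,  0.67834589]), 'torque': array([-0.01333442, -0.01389873,  0.00716441]), 'grip_width': 0.08535424427225634}
scene {'fx': 536.26557955793, 'fy': 536.26557955793, 'cx': 280.9172693712123, 'cy': 208.31775798290352, 'origin': array([0.15254691, 0.76759242, 0.60870551]), 'attitude': array([ 0.12236037, -0.20920723,  0.85172051, -0.46457771])}
top {'fx': 473.4211760568836, 'fy': 473.4211760568836, 'cx': 276.8545085420538, 'cy': 216.08406182723007, 'origin': array([0.42202178, 0.0240165 , 1.04601404]), 'attitude': array([-0.05149218,  0.71529999, -0.69567772,  0.04155712])}
{'fx': 328.3031517818111, 'fy': 328.3031517818111, 'cx': 275.6300785761922, 'cy': 206.29771705592785, 'mount': array([[ 7.98298708e-04, -3.12846329e-01,  9.49803420e-01,
        -1.42897695e-01],
       [ 9.99999633e-01,  5.44407795e-04, -6.61170956e-04,
         1.13282612e-03],
       [-3.10235480e-04,  9.49803600e-01,  3.12846649e-01,
        -8.10996317e-02],
       [ 0.00000000e+00,  0.00000000e+00,  0.00000000e+00,
         1.00000000e+00]])}
```

View pics/scene0.png

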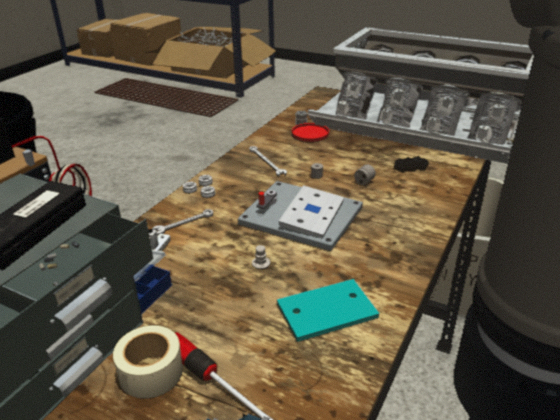

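View pics/top0.png

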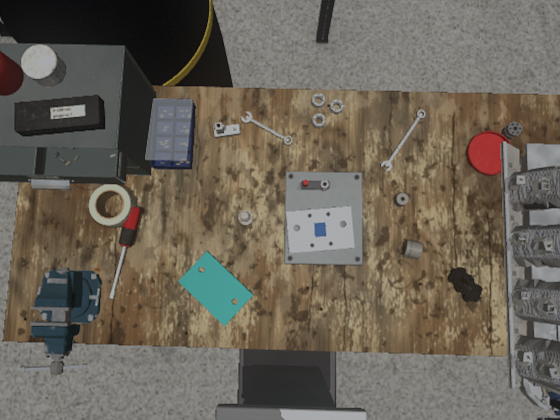

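Two plate-shaped things: the teal plate (top 215,288) and the aluminium one with a blue rectangle on the grey base (top 320,229). The second fits the description. I'll confirm it in a crop.

Run:
```python
import cv2
a=cv2.imread("pics/top0.png")[160:275,275:375]
cv2.imwrite("pics/top0c.png",cv2.resize(a,None,fx=5.2,fy=5.2,interpolation=cv2.INTER_CUBIC))
a=cv2.imread("pics/scene0.png")[170:255,225:375]
cv2.imwrite("pics/scene0c.png",cv2.resize(a,None,fx=5.2,fy=5.2,interpolation=cv2.INTER_CUBIC))
```

```text
(no output)
```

View pics/top0c.png

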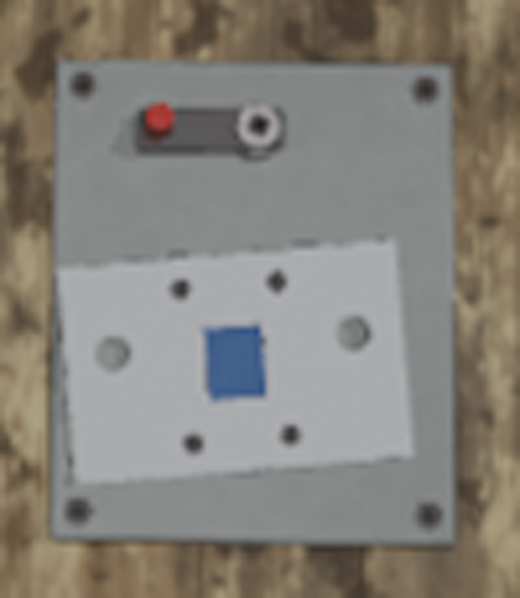

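View pics/scene0c.png

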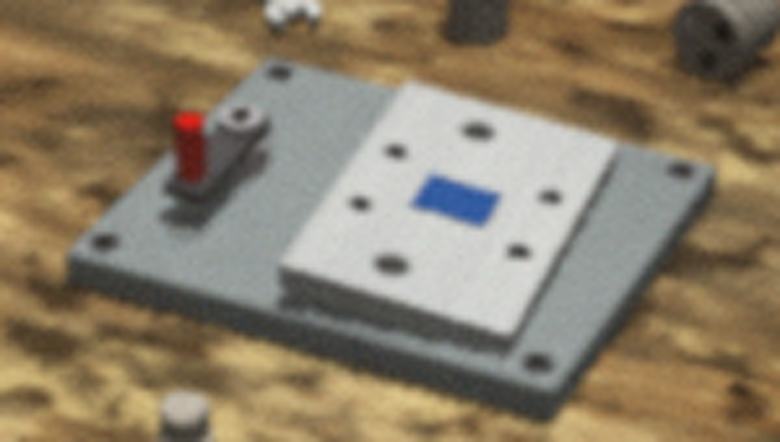

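```bash
cat > h.py <<'E'
import numpy as np
from bench import *
from scipy.spatial.transform import Rotation as R
from scipy.optimize import least_squares
def rot(q): return R.from_quat([q[1],q[2],q[3],q[0]])
def proj(P,c,ori=None,att=None):
    Rm=rot(c["attitude"]).as_matrix(); p=(np.atleast_2d(P)-c["origin"])@Rm
    return np.c_[c["fx"]*p[:,0]/p[:,2]+c["cx"],c["fy"]*p[:,1]/p[:,2]+c["cy"]]
def fixT(f,P):  # f=x,y,yaw
    P=np.atleast_2d(P); c,s=np.cos(f[2]),np.sin(f[2])
    return P@np.array([[c,s,0],[-s,c,0],[0,0,1]])+[f[0],f[1],0]
def crop(pts,x0,y0,k): return (np.array(pts,float)+.5)/k-.5+[x0,y0]
E
python3 - <<'E'
from h import *
top=calibration("top");sc=calibration("scene")
F=np.array([[110,85,16],[110,-85,16],[-95,-85,16],[-95,85,16]])/1e3
uv=crop([(57,62),(452,66),(453,545),(52,537)],275,160,5.2)
uvs=crop([(70,258),(275,60),(716,172),(553,410)],225,170,5.2)
rT=lambda f:(proj(fixT(f,F),top)-uv).ravel()
rS=lambda f:(proj(fixT(f,F),sc)-uvs).ravel()
for n,r in (("top",rT),("scene",rS),("both",lambda f:np.r_[rT(f),rS(f)])):
    q=least_squares(r,[.4,0,0]);print(n,q.x.round(4),q.fun.round(1))
f=q.x
pp=proj(fixT(f,[[.077,0,.0395]]),top); print("pivot pred",pp, crop([(258,125)],275,160,5.2))
# knob direction
for a in (0,.1,.2,.3): 
    k=[.077-.042*np.sin(a),.042*np.cos(a),.0605]
    print(a,proj(fixT(f,k),top),proj(fixT(f,k),sc))
print("obs knob",crop([(159,118)],275,160,5.2),crop([(188,120)],225,170,5.2))
# plate: pose x,y,yaw in fixture; tilt about plate y so +x up
H=np.array([[45,70,10],[45,-70,10],[-45,-70,10],[-45,70,10],[8,50,10],[8,-50,10]])/1e3
pu=crop([(58,268),(395,238),(412,457),(77,484),(113,353),(353,332)],275,160,5.2)
pus=crop([(281,268),(405,80),(617,148),(512,335),(391,264),(477,131)],225,170,5.2)
def pl(p,tilt=.12):
    P=R.from_rotvec([0,-tilt,0]).apply(H-[-.045,0,0])+[-.045,0,.016]
    return fixT(f,fixT(p,P))
def rr(p): return np.r_[(proj(pl(p),top)-pu).ravel(),(proj(pl(p),sc)-pus).ravel()]
for n,r in(("top",lambda p:rr(p)[:12]),("both",rr)):
    q=least_squares(r,[-.02,0,0]);print(n,q.x.round(4),q.fun.round(1))
E
```

```text
top [ 0.5511 -0.0614  0.0116] [-0.4 -0.7  0.3 -0.4  0.8  0.4 -0.8  0.6]
scene [ 0.546  -0.0567  0.0011] [-1.5  0.  -0.5  0.3  1.7  0.7  0.3 -1.3]
both [ 0.5491 -0.0605  0.0074] [-0.6  0.   0.1  0.6  0.1  1.5 -1.4  1.4 -1.8 -1.  -1.3 -0.7  0.8 -0.7
 -0.1 -2.9]
pivot pred [[324.04575907 184.76644898]] [[324.21153846 183.63461538]]
0 [[305.05544979 182.44782186]] [[260.44304595 192.93422339]]
0.1 [[305.12811786 184.39394457]] [[262.33236116 193.36597281]]
0.2 [[305.39856449 186.32640288]] [[264.31096261 193.69684812]]
0.3 [[305.86441076 188.22583785]] [[266.35749346 193.92289274]]
obs knob [[305.17307692 182.28846154]] [[260.75       192.67307692]]
top [-0.0172  0.0077  0.1047] [-0.1 -0.1 -0.1  0.2  0.2 -0.2 -0.2  0.1  0.  -0.1  0.2  0.1]
both [-0.0182  0.0073  0.1091] [ 0.   0.5 -0.   0.5  0.5  0.1  0.1  0.7  0.2  0.5  0.4  0.4 -0.7 -0.9
 -0.2  0.7 -0.4 -0.5 -0.7  0.2 -0.3  0.  -0.5  0.4]
```

Confirmed: the plate with the blue rectangle (crop 235,362) is the one lying on the fixture. The plate is about (-18,+7.5) mm off the seat and turned about +0.105 rad. The latch is near 0. Next I bring the hand over for a wrist view.

```bash
cat >> h.py <<'E'
FX=np.array([.5505,-.061,.0105])
def plan(target_fix, yawz=None, f=None):
    """target in fixture mm (x,y,z world height) -> shift in tool axes mm; from measured pose"""
    f=FX if f is None else f
    s=read_state(); Rm=rot(s["eef_rot"]).as_matrix()
    T=fixT(f,np.array(target_fix)/1e3)[0]
    d=(T-s["position"])*1e3
    print("t",round(s["t"],2),"pos fix mm",(tofix(s["position"],f)*1e3).round(1),"F",s["contact_force"].round(1),"w",round(s["grip_width"],3))
    print("toolaxes z,y world yaw",np.arctan2(Rm[1,2],Rm[0,2]).round(3),np.arctan2(Rm[1,1],Rm[0,1]).round(3),"x:",Rm[:,0].round(3))
    print("shift tool",(Rm.T@d).round(1))
def tofix(P,f=None):
    f=FX if f is None else f
    c,s=np.cos(f[2]),np.sin(f[2]); d=np.asarray(P)-[f[0],f[1],0]
    return np.array([c*d[0]+s*d[1],-s*d[0]+c*d[1],d[2]])
E
python3 -c "
from h import *
plan([-90,0,150])
print(rot(read_state()['eef_rot']).as_matrix().round(3))
print(calibration('wrist')['mount'].round(3))"
```

```text
t 0.1 pos fix mm [-414.3  599.2  230.3] F [ 0.4 -0.9 -0.2] w 0.085
toolaxes z,y world yaw -0.239 1.332 x: [-0.    -0.002 -1.   ]
shift tool [  81.4 -500.5  462.1]
[[-0.     0.236  0.972]
 [-0.002  0.972 -0.236]
 [-1.    -0.002  0.   ]]
[[ 0.001 -0.313  0.95  -0.143]
 [ 1.     0.001 -0.001  0.001]
 [-0.     0.95   0.313 -0.081]
 [ 0.     0.     0.     1.   ]]
```

>>> carry_out([
  [[1, 0, 0, 0, -0.125], [1, 0, 0, 0, -0.125], [1, 0, -40, 20, 0], [1, 0, -40, 20, 0], [1, 0, -40, 20, 0]],
])

```text
t: 0.6
position: [0.1918, 0.4133, 0.2305]
eef_rot: [0.707, -0.005, 0.707, 0.004]
contact_force: [0.8, 0.0, 0.7]
grip_width: 0.0856
```

>>> carry_out([
  [[1, 0, -40, 24, 0], [1, 0, -40, 24, 0], [1, 0, -40, 24, 0], [1, 0, -40, 24, 0], [1, 0, -40, 24, 0]],
])

```text
t: 1.1
position: [0.3141, 0.2145, 0.2311]
eef_rot: [0.707, -0.004, 0.707, 0.004]
contact_force: [1.2, 0.8, 0.3]
grip_width: 0.0849
```

>>> carry_out([
  [[1, 0, -40, 24, 0], [1, 0, -40, 24, 0], [1, 0, -40, 24, 0], [1, 0, -40, 24, 0], [1, 0, -40, 24, 0]],
])

```text
t: 1.6
position: [0.4362, 0.0163, 0.2312]
eef_rot: [0.707, -0.004, 0.707, 0.004]
contact_force: [1.2, 0.3, -0.6]
grip_width: 0.0855
```

```bash
python3 -c "
from h import *
plan([-90,0,150])"
```

```text
t 1.6 pos fix mm [-113.4   78.4  231.2] F [ 1.2  0.3 -0.6] w 0.085
toolaxes z,y world yaw 0.012 1.583 x: [ 0.     0.001 -1.   ]
shift tool [ 81.2 -78.5  23.3]
```

>>> carry_out([
  [[1, 20, -39, 7, 0], [1, 20, -39, 7, 0], [1, 20, 0, 0, 0], [1, 0, 0, 0, 0]],
])

```text
t: 2.0
position: [0.448, -0.0609, 0.1686]
eef_rot: [0.705, -0.003, 0.71, 0.003]
contact_force: [0.1, 0.3, -0.3]
grip_width: 0.0852
```

```bash
python3 -c "
from h import *
import cv2
s=read_state();im=snapshot('wrist');cv2.imwrite('pics/w1.png',im)
np.savez('w1.npz',p=s['position'],q=s['eef_rot']);print(s['position'],s['eef_rot'])
cv2.imwrite('pics/w1b.png',cv2.resize(im,(800,600),interpolation=cv2.INTER_CUBIC))"
```

```text
[ 0.4480152  -0.06092474  0.16864101] [ 0.70464167 -0.00277923  0.70955289  0.00266044]
```

View pics/w1b.png

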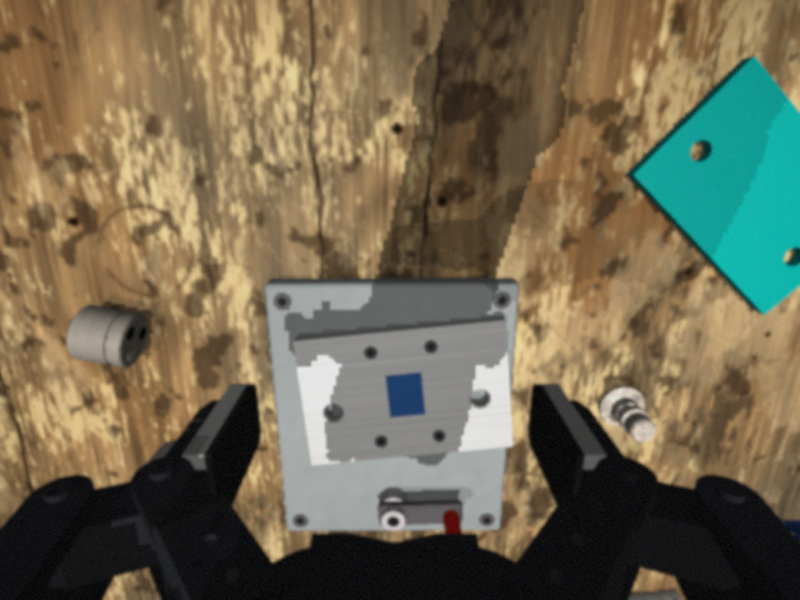

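Run:
```python
import cv2
a=cv2.imread("pics/w1.png")[190:375,175:370]
cv2.imwrite("pics/w1c.png",cv2.resize(a,None,fx=3.2*1.25,fy=3.2,interpolation=cv2.INTER_CUBIC)) if 0 else cv2.imwrite("pics/w1c.png",cv2.resize(a,None,fx=3.2,fy=3.2,interpolation=cv2.INTER_CUBIC))
```

```text
(no output)
```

View pics/w1c.png

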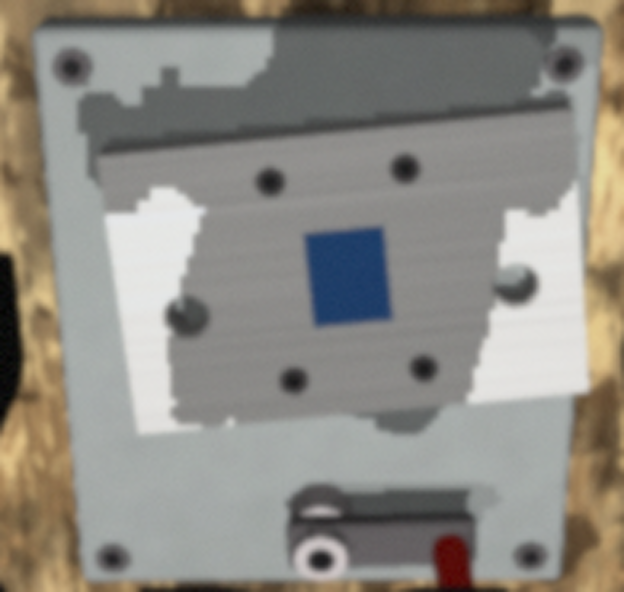

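```bash
cat >> h.py <<'E'
def wcam(p,q):
    c=dict(calibration("wrist")); T=np.eye(4);T[:3,:3]=rot(q).as_matrix();T[:3,3]=p
    W=T@c["mount"]; c["origin"]=W[:3,3]; a=R.from_matrix(W[:3,:3]).as_quat(); c["attitude"]=[a[3],a[0],a[1],a[2]]; return c
FC=np.array([[-95,-85,16],[-95,85,16],[110,85,16],[110,-85,16]])/1e3
PC=np.array([[-45,-70,10],[-45,70,10],[45,70,10],[45,-70,10],[8,-50,10],[8,50,10]])/1e3
def fitfix(c,uv,P=FC):
    q=least_squares(lambda f:(proj(fixT(f,P),c)-uv).ravel(),FX);print("fix",q.x.round(4),q.fun.round(1));return q.x
def fitplate(c,uv,f,tilt=.12,idx=slice(None),freetilt=False):
    def pl(p):
        t=p[3] if freetilt else tilt
        return fixT(f,fixT(p[:3],R.from_rotvec([0,-t,0]).apply(PC-[-.045,0,0])+[-.045,0,.016]))[idx]
    q=least_squares(lambda p:(proj(pl(p),c)-uv).ravel(),[-.02,0,0]+([.12] if freetilt else []));
    # note p is pose before tilt; -x bottom edge fixed at x-45
    print("plate",q.x.round(4),q.fun.round(1));return q.x
E
python3 - <<'E'
from h import *
d=np.load("w1.npz");c=wcam(d["p"],d["q"])
f=fitfix(c,crop([(36,30),(600,28),(562,578),(86,580)],175,190,3.2))
print(proj(fixT(f,[[.077,0,.0395]]),c),crop([(320,559)],175,190,3.2))
u=crop([(100,156),(570,110),(588,392),(138,434),(187,316),(516,284)],175,190,3.2)
fitplate(c,u,f);fitplate(c,u,f,freetilt=True);fitplate(c,u,FX)
E
```

```text
fix [ 0.5502 -0.0598  0.0155] [-2.2 -0.4  2.5 -1.   0.6  1.3 -0.9  1.5]
[[275.43958169 364.39760573]] [[274.65625 364.34375]]
plate [-0.0195  0.0085  0.0984] [-1.  -0.   0.5 -0.2  0.4  0.1  0.2 -0.4 -0.   0.1 -0.1  0.6]
plate [-0.0195  0.0085  0.0984  0.1185] [-1.   0.   0.5 -0.2  0.4  0.1  0.3 -0.5 -0.   0.1 -0.1  0.6]
plate [-0.0198  0.0096  0.1034] [-1.  -0.   0.5 -0.2  0.4  0.1  0.2 -0.4 -0.   0.1 -0.1  0.6]
```

```bash
sed -i 's/^FX=.*/FX=np.array([.5504,-.0606,.013])/' h.py; python3 -c "
from h import *
plan([-98,3,20])"
```

```text
t 2.05 pos fix mm [-101.1    2.2  170.1] F [0.3 0.6 0.9] w 0.085
toolaxes z,y world yaw 0.01 1.581 x: [-0.004  0.    -1.   ]
shift tool [150.1   0.8   3.7]
```

>>> carry_out([
  [[1, 45, 0, 1, 0], [1, 45, 0, 1, 0], [1, 40, 1, 1, 0], [1, 20, 0, 0, 0], [1, 0, 0, 0, 0]],
])

```text
t: 2.55
position: [0.4519, -0.0568, 0.0195]
eef_rot: [0.705, -0.005, 0.709, 0.005]
contact_force: [-0.6, 0.0, 0.6]
grip_width: 0.085
```

>>> carry_out([
  [[1, 7, 0, 0, 0], [1, 5, 0, 0, 0], [1, 0, 0, 0, 0]],
])

```text
t: 2.85
position: [0.4546, -0.0586, 0.01]
eef_rot: [0.708, -0.004, 0.706, 0.004]
contact_force: [-0.2, 0.7, -0.1]
grip_width: 0.085
```

```bash
python3 -c "
from h import *
import cv2
plan([-72,3,7])
im=snapshot('wrist');cv2.imwrite('pics/w2.png',cv2.resize(im,(800,600),interpolation=cv2.INTER_CUBIC))
im=snapshot('scene')[150:270,200:380];cv2.imwrite('pics/s2.png',cv2.resize(im,None,fx=4.4,fy=4.4,interpolation=cv2.INTER_CUBIC))"
```

```text
t 2.85 pos fix mm [-95.7   3.3  10. ] F [-0.2  0.7 -0.1] w 0.085
toolaxes z,y world yaw 0.012 1.583 x: [ 0.002  0.    -1.   ]
shift tool [ 3.1 -0.2 23.7]
```

View pics/w2.png

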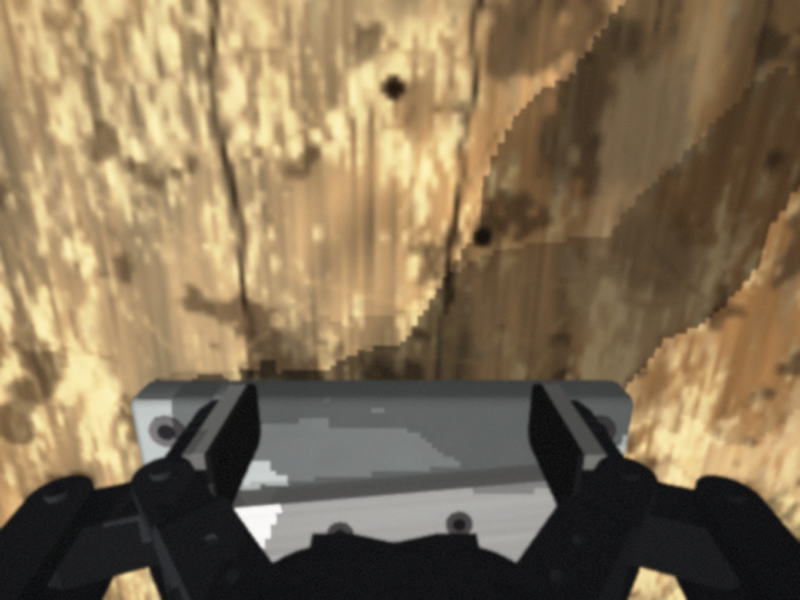

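View pics/s2.png

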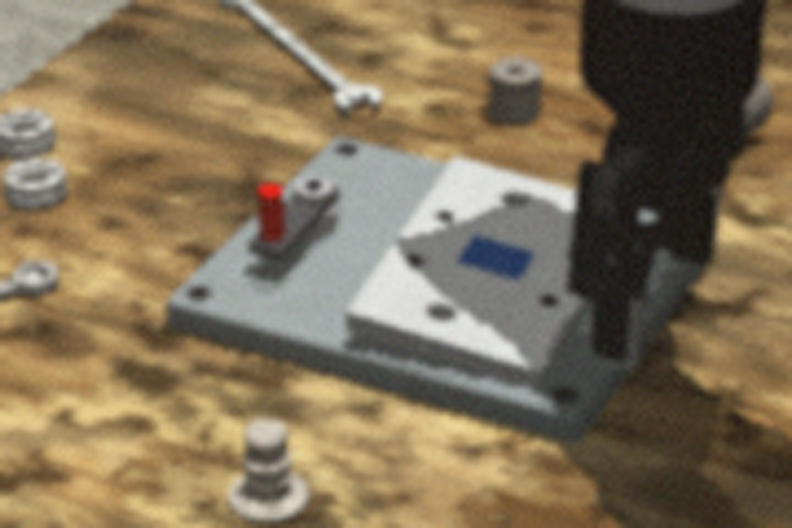

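>>> carry_out([
  [[1, 3, 0, 4, 0], [1, 0, 0, 4, 0], [1, 0, 0, 3, 0], [1, 0, 0, 3, 0], [1, 0, 0, 0, 0]],
])

```text
t: 3.45
position: [0.4685, -0.0589, 0.0064]
eef_rot: [0.707, -0.004, 0.707, 0.004]
contact_force: [0.1, -0.2, -0.1]
grip_width: 0.0853
```

>>> carry_out([
  [[1, 0, 0, 2, 0], [1, 0, 0, 2, 0], [1, 0, 0, 1, 0], [1, 0, 0, 1, 0], [1, 0, 0, 0, 0]],
])

```text
t: 3.95
position: [0.4734, -0.0582, 0.0061]
eef_rot: [0.707, -0.004, 0.707, 0.004]
contact_force: [-1.9, 0.9, 0.2]
grip_width: 0.0854
```

```bash
python3 -c "
from h import *
import cv2
plan([-72,3,7])
im=snapshot('top')[160:275,275:375];cv2.imwrite('pics/t3.png',cv2.resize(im,None,fx=5.2,fy=5.2,interpolation=cv2.INTER_CUBIC))
im=snapshot('scene')[170:255,225:375];cv2.imwrite('pics/s3.png',cv2.resize(im,None,fx=5.2,fy=5.2,interpolation=cv2.INTER_CUBIC))"
```

```text
t 3.95 pos fix mm [-76.9   3.4   6.1] F [-1.9  0.9  0.2] w 0.085
toolaxes z,y world yaw 0.012 1.583 x: [-0.001  0.001 -1.   ]
shift tool [-0.9 -0.4  4.9]
```

View pics/t3.png

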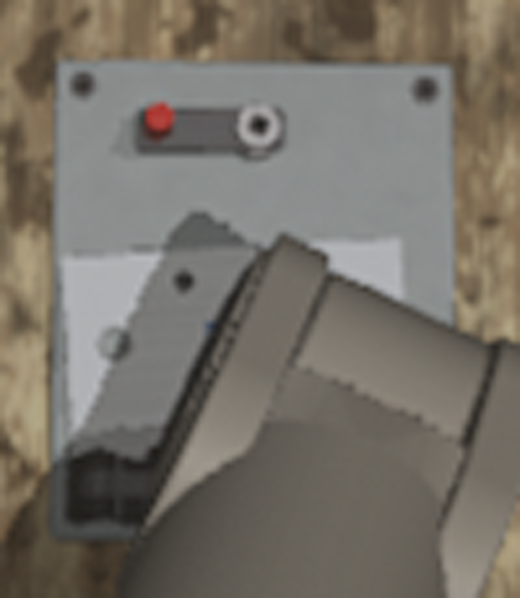

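View pics/s3.png

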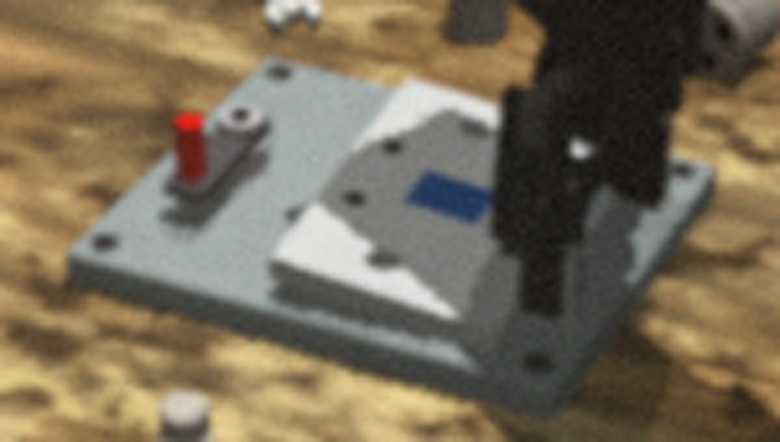

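>>> carry_out([
  [[1, 0, 0, 2, 0], [1, 0, 0, 2, 0], [1, 0, 0, 2, 0], [1, 0, 0, 1, 0], [1, 0, 0, 0, 0]],
])

```text
t: 4.55
position: [0.4814, -0.0589, 0.0064]
eef_rot: [0.707, -0.004, 0.707, 0.004]
contact_force: [-0.8, -0.6, -0.2]
grip_width: 0.0853
```

```bash
python3 -c "
from h import *
import cv2
plan([-72,3,7])
im=snapshot('scene')[170:255,225:375];cv2.imwrite('pics/s4.png',cv2.resize(im,None,fx=5.2,fy=5.2,interpolation=cv2.INTER_CUBIC))
im=snapshot('wrist');cv2.imwrite('pics/w4.png',cv2.resize(im,(800,600),interpolation=cv2.INTER_CUBIC))"
```

```text
t 4.55 pos fix mm [-69.    2.6   6.4] F [-0.8 -0.6 -0.2] w 0.085
toolaxes z,y world yaw 0.011 1.582 x: [ 0.001 -0.    -1.   ]
shift tool [-0.6  0.3 -3. ]
```

View pics/s4.png

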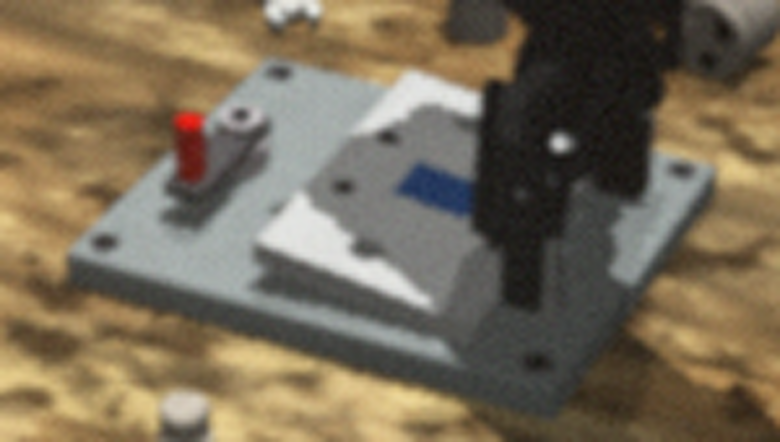

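View pics/w4.png

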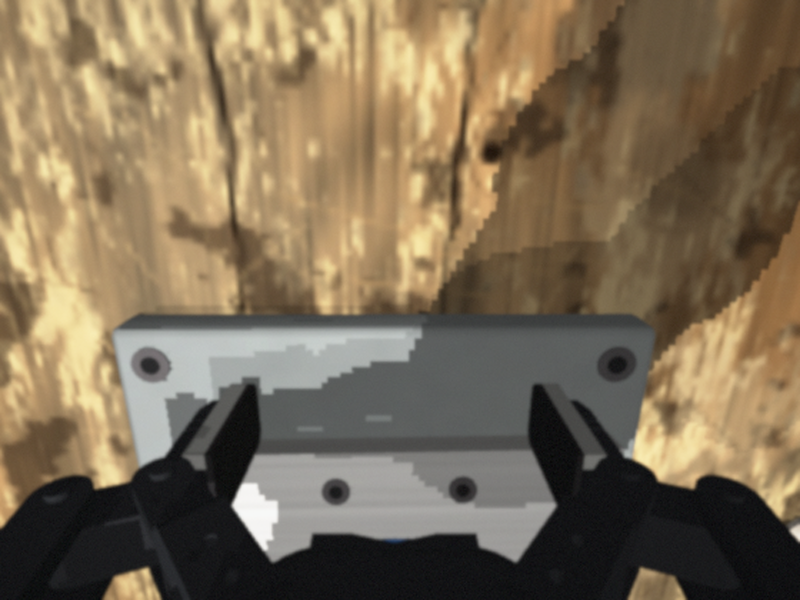

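>>> carry_out([
  [[1, 0, 0, -12, 0], [1, -40, 0, -15, 0], [0, -45, 0, -5, 0], [0, -45, 0, 0, 0], [0, -30, 0, 0, 0]],
])

```text
t: 5.15
position: [0.451, -0.0602, 0.17]
eef_rot: [0.71, -0.003, 0.704, 0.003]
contact_force: [0.5, 1.4, 0.2]
grip_width: 0.0444
```

```bash
cat > look.py <<'E'
import sys,cv2
from h import *
n=sys.argv[1]; plan([0,0,100])
s=read_state();im=snapshot('wrist');np.savez(f'w{n}.npz',p=s['position'],q=s['eef_rot']);cv2.imwrite(f'pics/w{n}.png',im)
c=wcam(s['position'],s['eef_rot']);u=proj(fixT(FX,FC),c);a=np.floor(u.min(0)-8).astype(int).clip(0);b=np.ceil(u.max(0)+8).astype(int)
a=a.clip(0);k=min(780/(b[0]-a[0]),590/(min(b[1],420)-a[1]));k=int(k*10)/10
cv2.imwrite(f'pics/w{n}c.png',cv2.resize(im[a[1]:b[1],a[0]:b[0]],None,fx=k,fy=k,interpolation=cv2.INTER_CUBIC));print("crop",a,k)
E
python3 look.py 5
```

```text
t 5.15 pos fix mm [-99.4   1.7 170. ] F [0.5 1.4 0.2] w 0.044
toolaxes z,y world yaw 0.009 1.58 x: [ 0.007 -0.    -1.   ]
shift tool [70.7 -1.3 98.9]
crop [174 184] 3.1
```

View pics/w5c.png

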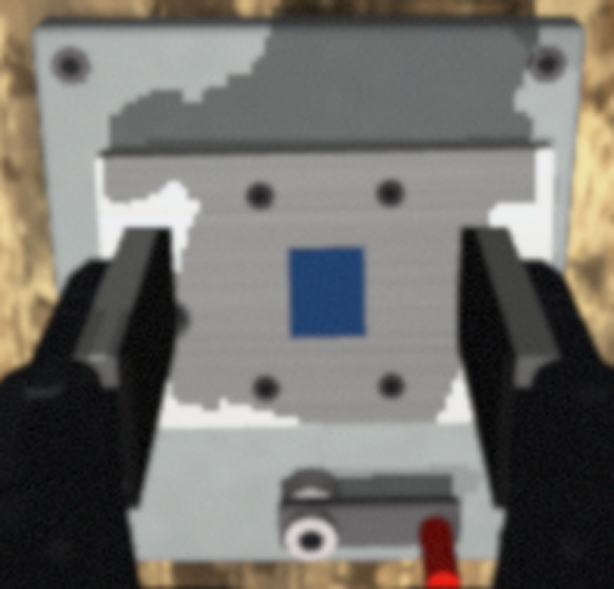

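Run:
```python
from h import *
import h
d=np.load("w1.npz");c=wcam(d["p"],d["q"])
f=fitfix(c,crop([(36,30),(600,28),(562,578),(86,580)],175,190,3.2))
p=np.r_[fitplate(c,crop([(100,156),(570,110),(588,392),(138,434),(187,316),(516,284)],175,190,3.2),f),.12]
u=crop([(270,182),(405,168),(294,380),(424,368)],175,190,3.2)
def res(x):
    P=np.c_[x.reshape(4,2),np.full(4,.01)]
    return (proj(fixT(f,fixT(p[:3],R.from_rotvec([0,-.12,0]).apply(P+[.045,0,0])+[-.045,0,.016])),c)-u).ravel()
x=least_squares(res,np.array([-.03,-.02,-.03,.02,.03,-.02,.03,.02])).x.reshape(4,2);print((x*1e3).round(1))
S=np.array([[-32,-20,10],[-32,20,10],[32,-20,10],[32,20,10]])/1e3
S[:,0]=np.sign(x[:,0])*abs(x[:,0]).mean();S[:,1]=np.sign(x[:,1])*abs(x[:,1]).mean()
print(S)
d=np.load("w5.npz");c=wcam(d["p"],d["q"])
h.FC=FC[:2]
f5=fitfix(c,crop([(35,30),(583,27)],174,184,3.1),FC[:2])
h.PC=np.r_[PC[:2],S]
u=crop([(100,155),(553,147),(260,196),(391,193),(265,388),(391,386)],174,184,3.1)
fitplate(c,u,f5);fitplate(c,u,FX,freetilt=True);fitplate(c,u,FX)
```

```text
fix [ 0.5502 -0.0598  0.0155] [-2.2 -0.4  2.4 -1.   0.6  1.3 -0.9  1.5]
plate [-0.0195  0.0085  0.0984] [-1.  -0.   0.5 -0.2  0.4  0.1  0.2 -0.4 -0.   0.1 -0.1  0.6]
[[-31.9 -19.9]
 [-32.1  20.2]
 [ 32.  -19.9]
 [ 32.   20.2]]
[[-0.03200087 -0.02005992  0.01      ]
 [-0.03200087  0.02005992  0.01      ]
 [ 0.03200087 -0.02005992  0.01      ]
 [ 0.03200087  0.02005992  0.01      ]]
fix [ 0.551  -0.0598  0.0158] [-2.1  0.2  2.1  0.2]
plate [-0.0121  0.0053  0.0105] [-1.2  0.7  0.5  1.   0.2 -0.3 -0.   0.1  0.4 -0.8  0.1 -0.7]
plate [-0.0116  0.006   0.0133  0.1525] [-1.2  0.2  0.6  0.6  0.2 -0.6  0.  -0.2  0.2 -0.   0.2  0.1]
plate [-0.0115  0.006   0.0133] [-1.2  0.7  0.5  1.   0.2 -0.3 -0.   0.1  0.4 -0.8  0.1 -0.7]
```

Run:
```python
from h import *
top=calibration("top")
for uv in [(245,218),(402,199),(412,248)]:
    q=least_squares(lambda p:(proj([p[0],p[1],.015],top)-uv).ravel(),[.5,0]);print(uv,tofix([*q.x,0])*1e3)
plan([-12,112,100])
```

```text
(245, 218) [  4.06361544 170.92183162   0.        ]
(402, 199) [  51.06263229 -173.7893506     0.        ]
(412, 248) [ -56.45945667 -193.36747105    0.        ]
t 5.2 pos fix mm [-96.2   1.3 174. ] F [1.4 0.1 2.3] w 0.036
toolaxes z,y world yaw 0.009 1.58 x: [ 0.015  0.    -1.   ]
shift tool [ 75.3 111.   82.6]
```

>>> carry_out([
  [[0, 0, 40, 27, 0], [0, 0, 40, 28, 0], [0, 20, 31, 28, 0], [0, 30, 0, 0, 0], [0, 0, 0, 0, 0]],
])

```text
t: 5.7
position: [0.5283, 0.0538, 0.1126]
eef_rot: [0.705, -0.005, 0.709, 0.004]
contact_force: [-2.1, -1.3, 0.2]
grip_width: 0.0
```

```bash
python3 -c "
from h import *
plan([-12,108,20])"
```

```text
t 5.7 pos fix mm [-20.6 114.7 112.6] F [-2.1 -1.3  0.2] w 0.0
toolaxes z,y world yaw 0.013 1.584 x: [-0.007 -0.002 -1.   ]
shift tool [92.5 -6.5  9.2]
```

>>> carry_out([
  [[0, 40, 0, 5, 0], [0, 35, 0, 0, 0], [0, 15, 0, 0, 0], [0, 0, 0, 0, 0], [0, 0, 0, 0, 0]],
])

```text
t: 6.2
position: [0.5367, 0.0518, 0.0278]
eef_rot: [0.708, -0.003, 0.706, 0.003]
contact_force: [0.8, 0.2, 0.5]
grip_width: 0.0
```

```bash
python3 -c "
from h import *
import cv2
plan([-12,92,20])
im=snapshot('scene')[160:270,200:380];cv2.imwrite('pics/s6.png',cv2.resize(im,None,fx=4.4,fy=4.4,interpolation=cv2.INTER_CUBIC))
"
```

```text
t 6.2 pos fix mm [-12.2 112.5  27.8] F [0.8 0.2 0.5] w 0.0
toolaxes z,y world yaw 0.009 1.58 x: [ 0.003 -0.    -1.   ]
shift tool [  7.8 -20.5   0.3]
```

View pics/s6.png

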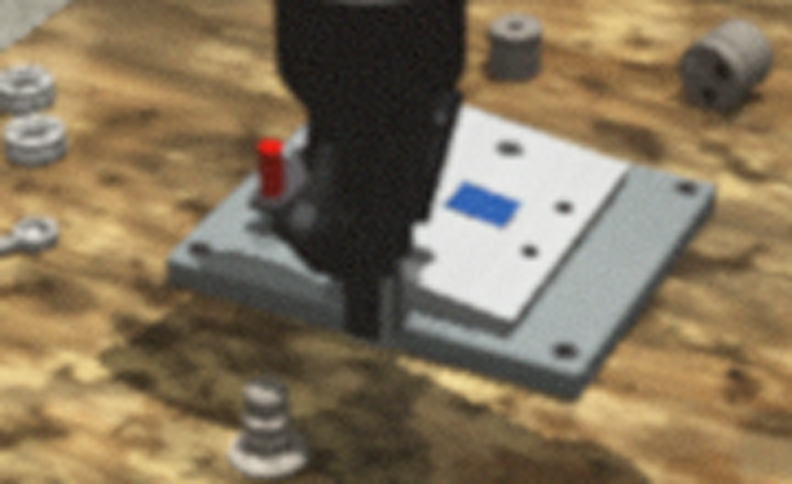

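>>> carry_out([
  [[0, 6, -8, 0, 0], [0, 0, -7, 0, 0], [0, 0, -4, 0, 0], [0, 0, -2, 0, 0], [0, 0, 0, 0, 0]],
])

```text
t: 6.75
position: [0.5359, 0.0313, 0.0205]
eef_rot: [0.707, -0.004, 0.707, 0.004]
contact_force: [0.6, -0.1, -0.3]
grip_width: -0.0001
```

>>> carry_out([
  [[0, 0, -1, 0, 0], [0, 0, -1, 0, 0], [0, 0, -1, 0, 0], [0, 0, 0, 0, 0]],
])

```text
t: 7.15
position: [0.5358, 0.0289, 0.0203]
eef_rot: [0.707, -0.004, 0.707, 0.004]
contact_force: [-0.0, 0.1, 0.8]
grip_width: 0.0001
```

```bash
python3 -c "
from h import *
import cv2
plan([-12,85,20])
im=snapshot('scene')[160:270,200:380];cv2.imwrite('pics/s7.png',cv2.resize(im,None,fx=4.4,fy=4.4,interpolation=cv2.INTER_CUBIC))
"
```

```text
t 7.15 pos fix mm [-13.5  89.7  20.3] F [-0.   0.1  0.8] w 0.0
toolaxes z,y world yaw 0.011 1.582 x: [-0. -0. -1.]
shift tool [ 0.3 -4.7  1.5]
```

View pics/s7.png

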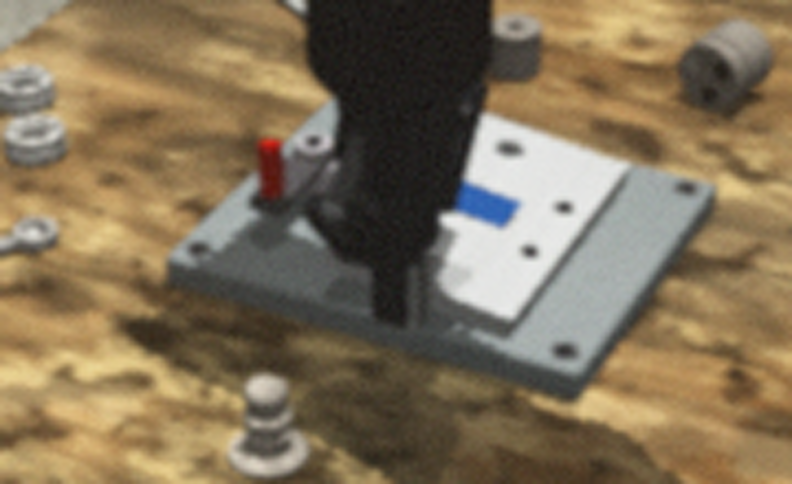

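>>> carry_out([
  [[0, 0, -1, 0, 0], [0, 0, -1, 0, 0], [0, 0, -1, 0, 0], [0, 0, 0, 0, 0]],
])

```text
t: 7.6
position: [0.5358, 0.0269, 0.0203]
eef_rot: [0.707, -0.004, 0.707, 0.005]
contact_force: [-0.1, 0.9, 0.7]
grip_width: -0.0003
```

>>> carry_out([
  [[0, 0, -1, 0, 0], [0, 0, -1, 0, 0], [0, 0, 0, 0, 0]],
])

```text
t: 7.9
position: [0.5358, 0.0238, 0.0203]
eef_rot: [0.707, -0.004, 0.707, 0.004]
contact_force: [-0.8, 1.9, -0.5]
grip_width: 0.0002
```

```bash
python3 -c "
from h import *
import cv2
plan([-12,85,20])
im=snapshot('scene')[160:270,200:380];cv2.imwrite('pics/s8.png',cv2.resize(im,None,fx=4.4,fy=4.4,interpolation=cv2.INTER_CUBIC))
"
```

```text
t 7.9 pos fix mm [-13.5  84.6  20.3] F [-0.8  1.9 -0.5] w 0.0
toolaxes z,y world yaw 0.011 1.582 x: [ 0. -0. -1.]
shift tool [0.3 0.4 1.5]
```

View pics/s8.png

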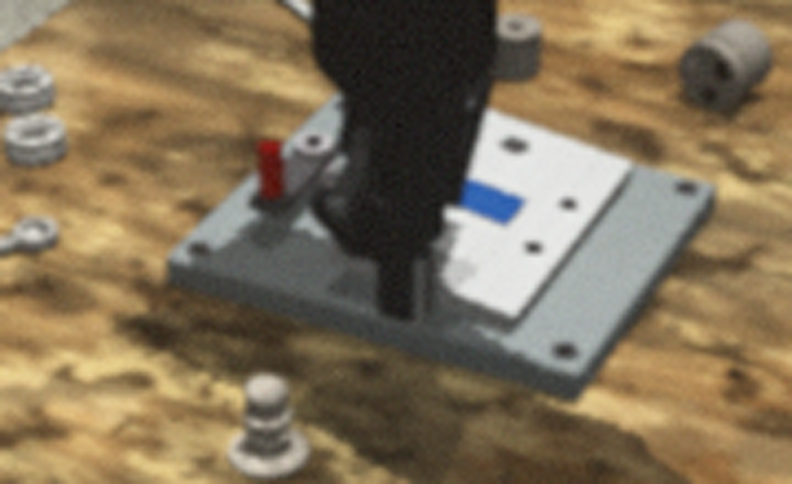

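>>> carry_out([
  [[0, 0, -1, 0, 0], [0, 0, -1, 0, 0], [0, 0, -1, 0, 0], [0, 0, 0, 0, 0], [0, 0, 4, 0, 0]],
])

```text
t: 8.45
position: [0.5359, 0.0233, 0.0204]
eef_rot: [0.707, -0.004, 0.707, 0.003]
contact_force: [0.2, -0.0, 0.5]
grip_width: -0.0
```

>>> carry_out([
  [[0, 0, 16, 0, 0], [0, -40, 5, 0, 0], [0, -45, 0, -25, 0], [0, -45, -20, -30, 0], [0, 0, -20, 0, 0]],
])

```text
t: 8.95
position: [0.4871, 0.0076, 0.1481]
eef_rot: [0.71, -0.004, 0.704, 0.005]
contact_force: [1.4, -0.5, -0.9]
grip_width: -0.0002
```

```bash
python3 -c "
from h import *
import cv2
plan([-12,85,20])
im=snapshot('top')[160:275,275:375];cv2.imwrite('pics/t9.png',cv2.resize(im,None,fx=5.2,fy=5.2,interpolation=cv2.INTER_CUBIC))
im=snapshot('scene')[170:255,225:375];cv2.imwrite('pics/s9.png',cv2.resize(im,None,fx=5.2,fy=5.2,interpolation=cv2.INTER_CUBIC))
"; python3 look.py 9
```

```text
t 8.95 pos fix mm [-62.4  69.  148.1] F [ 1.4 -0.5 -0.9] w -0.0
toolaxes z,y world yaw 0.013 1.584 x: [ 0.009  0.002 -1.   ]
shift tool [128.6  15.7  49.3]
t 9.05 pos fix mm [-63.3  65.5 144.9] F [ 0.5 -0.1 -0.4] w 0.0
toolaxes z,y world yaw 0.006 1.576 x: [ 0.004 -0.001 -1.   ]
shift tool [ 45.3 -65.   63.6]
crop [ 85 151] 2.7
```

View pics/t9.png

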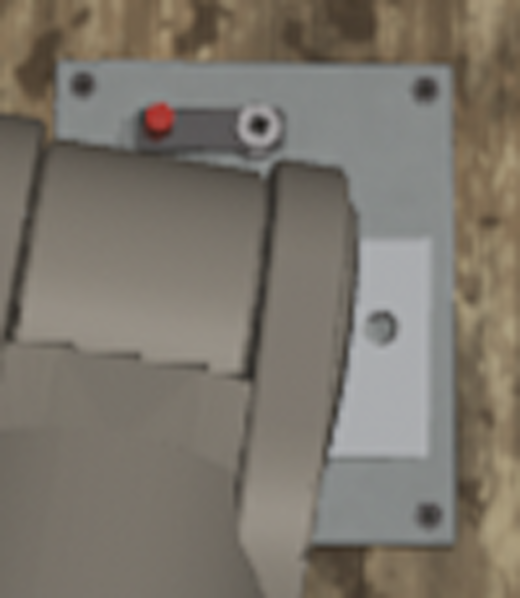

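View pics/s9.png

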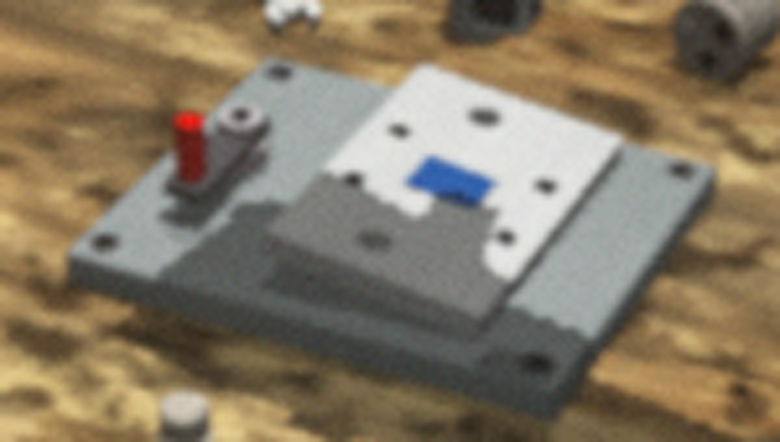

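View pics/w9c.png

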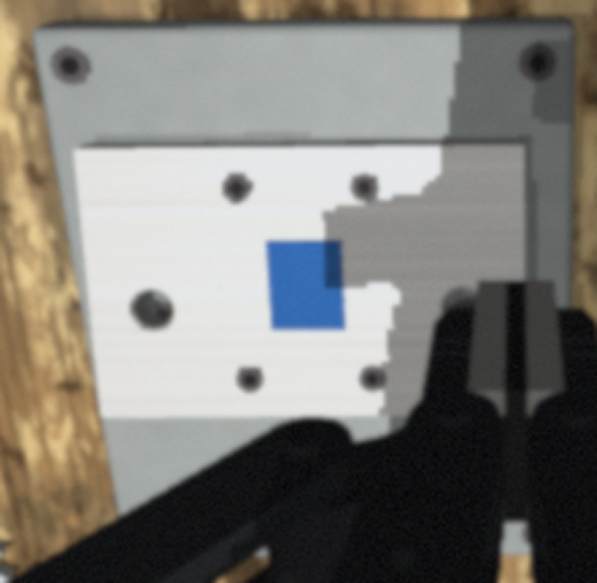

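```bash
cat >> h.py <<'E'
PA=np.array([[-45,-70,10],[-45,70,10],[45,-70,10],[45,70,10],[8,-50,10],[8,50,10],[-32,-20,10],[-32,20,10],[32,-20,10],[32,20,10]])/1e3
def fp(obs,f=None,ft=False,tilt=.12):
    """obs: list of (cam, indices into PA, uv)"""
    f=FX if f is None else f
    def r(p):
        t=p[3] if ft else tilt
        P=fixT(f,fixT(p[:3],R.from_rotvec([0,-t,0]).apply(PA+[.045,0,0])+[-.045,0,.016]))
        return np.concatenate([(proj(P[i],c)-u).ravel() for c,i,u in obs])
    q=least_squares(r,[-.01,0,0]+([.1] if ft else []));print("plate",q.x.round(4),q.fun.round(1));return q.x
E
python3 - <<'E'
from h import *
d=np.load("w9.npz");c=wcam(d["p"],d["q"])
f=fitfix(c,crop([(37,30),(573,27)],85,151,2.7),FC[:2])
o=(c,[0,1,2,4,6,7,8,9],crop([(76,148),(526,144),(100,418),(152,309),(237,187),(364,187),(250,378),(373,378)],85,151,2.7))
t=calibration("top")
ot=(t,[0,2,4],crop([(428,457),(432,240),(380,327)],275,160,5.2))
fp([o]);fp([o],f);fp([o],ft=True)
ft=np.array([.5511,-.0614,.0116]);fp([ot],ft)
E
```

```text
fix [ 0.5515 -0.059   0.0139] [-2.5  0.5  2.5  0. ]
plate [-0.0126 -0.0011 -0.001 ] [-0.8  0.2 -0.8  0.8  1.  -1.3  0.4 -0.   0.1  0.4  0.2  0.2  0.2 -0.2
 -0.2 -0.4]
plate [-0.0137 -0.0026 -0.0019] [-0.8  0.2 -0.8  0.8  1.  -1.3  0.4 -0.   0.1  0.4  0.2  0.2  0.2 -0.2
 -0.2 -0.4]
plate [-0.0128 -0.0007  0.0012  0.1486] [-0.5 -0.2 -0.5  0.   0.2 -0.3  0.1  0.2  0.3  0.   0.5 -0.3 -0.   0.4
 -0.1  0.2]
plate [-0.0118 -0.0016 -0.0054] [-0.1 -0.  -0.1 -0.1  0.2  0.1]
```

>>> carry_out([
  [[1, 0, -33, -18, 0], [1, 0, -32, -18, 0], [1, 20, 0, 0, 0], [1, 40, 0, 0, 0], [1, 30, 0, 0, 0]],
])

```text
t: 9.6
position: [0.4497, -0.0564, 0.0507]
eef_rot: [0.706, -0.004, 0.708, 0.004]
contact_force: [-0.3, 0.3, -0.8]
grip_width: 0.0721
```

>>> carry_out([
  [[1, 10, 0, 0, 0], [1, 0, 0, 0, 0], [1, 0, 0, 0, 0]],
])

```text
t: 9.9
position: [0.4514, -0.0573, 0.0436]
eef_rot: [0.707, -0.004, 0.707, 0.004]
contact_force: [-0.5, 0.8, -0.1]
grip_width: 0.0857
```

```bash
python3 -c "
from h import *
plan([-75,0,6.5])"
```

```text
t 9.9 pos fix mm [-98.9   4.6  43.6] F [-0.5  0.8 -0.1] w 0.086
toolaxes z,y world yaw 0.012 1.583 x: [ 0.001 -0.    -1.   ]
shift tool [37.1 -4.5 23.9]
```

>>> carry_out([
  [[1, 20, -4, 0, 0], [1, 12, 0, 5, 0], [1, 5, 0, 7, 0], [1, 0, 0, 7, 0], [1, 0, 0, 5, 0]],
])

```text
t: 10.4
position: [0.4764, -0.061, 0.0067]
eef_rot: [0.708, -0.004, 0.706, 0.004]
contact_force: [0.5, 0.1, 0.0]
grip_width: 0.0854
```

>>> carry_out([
  [[1, 0, 0, 2, 0], [1, 0, 0, 2, 0], [1, 0, 0, 1, 0], [1, 0, 0, 1, 0], [1, 0, 0, 0, 0]],
])

```text
t: 10.9
position: [0.4805, -0.061, 0.0061]
eef_rot: [0.707, -0.004, 0.707, 0.004]
contact_force: [0.6, 0.1, 1.0]
grip_width: 0.0855
```

```bash
python3 -c "
from h import *
import cv2
plan([-57,0,6.5])
im=snapshot('scene')[170:255,225:375];cv2.imwrite('pics/s10.png',cv2.resize(im,None,fx=5.2,fy=5.2,interpolation=cv2.INTER_CUBIC))
"
```

```text
t 10.9 pos fix mm [-69.9   0.5   6.1] F [0.6 0.1 1. ] w 0.085
toolaxes z,y world yaw 0.011 1.582 x: [ 0.  0. -1.]
shift tool [-0.4 -0.5 12.9]
```

View pics/s10.png

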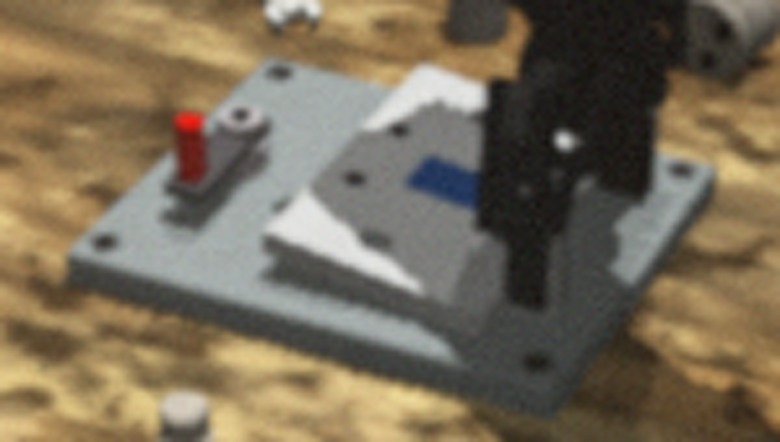

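Contact is about to begin. I push on in 1 to 2 mm steps.

>>> carry_out([
  [[1, 0, 0, 2, 0], [1, 0, 0, 1, 0], [1, 0, 0, 1, 0], [1, 0, 0, 1, 0], [1, 0, 0, 0, 0]],
])

```text
t: 11.45
position: [0.483, -0.0609, 0.0056]
eef_rot: [0.705, -0.003, 0.709, 0.004]
contact_force: [-4.1, 0.1, 3.7]
grip_width: 0.0853
```

>>> carry_out([
  [[1, 0, 0, 1, 0], [1, 0, 0, 1, 0], [1, 0, 0, 1, 0], [1, 0, 0, 0, 0]],
])

```text
t: 11.85
position: [0.4871, -0.0609, 0.0056]
eef_rot: [0.706, -0.004, 0.708, 0.004]
contact_force: [-3.2, -0.3, 0.1]
grip_width: 0.0855
```

```bash
python3 -c "
from h import *
import cv2
plan([-57,0,6.5])
im=snapshot('scene')[170:255,225:375];cv2.imwrite('pics/s11.png',cv2.resize(im,None,fx=5.2,fy=5.2,interpolation=cv2.INTER_CUBIC))
"
```

```text
t 11.85 pos fix mm [-63.3   0.5   5.6] F [-3.2 -0.3  0.1] w 0.086
toolaxes z,y world yaw 0.011 1.582 x: [-0.003  0.001 -1.   ]
shift tool [-0.9 -0.5  6.3]
```

View pics/s11.png

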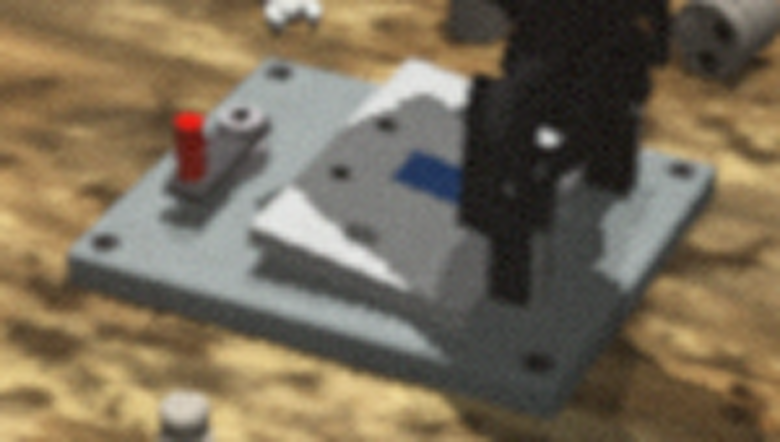

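>>> carry_out([
  [[1, -1, 0, 1, 0], [1, 0, 0, 1, 0], [1, 0, 0, 1, 0], [1, 0, 0, 0, 0]],
])

```text
t: 12.3
position: [0.4929, -0.0609, 0.0074]
eef_rot: [0.708, -0.004, 0.706, 0.004]
contact_force: [-0.2, 0.2, 0.1]
grip_width: 0.0854
```

>>> carry_out([
  [[1, 0, 0, 1, 0], [1, 0, 0, 1, 0], [1, 0, 0, 0, 0]],
])

```text
t: 12.6
position: [0.4939, -0.0609, 0.0071]
eef_rot: [0.707, -0.004, 0.707, 0.004]
contact_force: [0.1, 0.1, 0.2]
grip_width: 0.0853
```

```bash
python3 -c "
from h import *
import cv2
plan([-57,0,6.5])
im=snapshot('scene')[170:255,225:375];cv2.imwrite('pics/s12.png',cv2.resize(im,None,fx=5.2,fy=5.2,interpolation=cv2.INTER_CUBIC))
"
```

```text
t 12.6 pos fix mm [-56.5   0.5   7.1] F [0.1 0.1 0.2] w 0.085
toolaxes z,y world yaw 0.011 1.582 x: [ 0. -0. -1.]
shift tool [ 0.6 -0.5 -0.5]
```

View pics/s12.png

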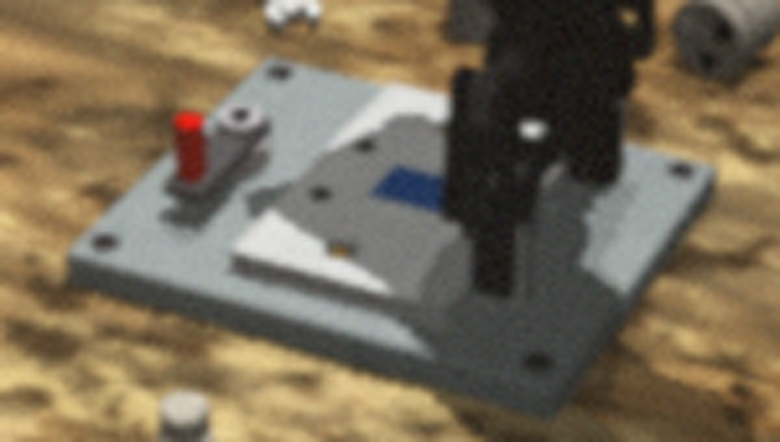

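The plate dropped: brass shows in the left hole (crop 340,250). I retreat and check.

>>> carry_out([
  [[1, 0, 0, -12, 0], [1, -35, 0, -20, 0], [1, -45, 0, -15, 0], [1, -45, 0, 0, 0], [1, -35, 0, 0, 0]],
])

```text
t: 13.15
position: [0.4466, -0.0618, 0.1694]
eef_rot: [0.708, -0.003, 0.706, 0.004]
contact_force: [0.9, 0.7, 0.8]
grip_width: 0.0854
```

```bash
python3 look.py 13; python3 -c "
from h import *
import cv2
im=snapshot('scene')[170:255,225:375];cv2.imwrite('pics/s13.png',cv2.resize(im,None,fx=5.2,fy=5.2,interpolation=cv2.INTER_CUBIC))
"
```

```text
t 13.15 pos fix mm [-103.9    0.2  169.4] F [0.9 0.7 0.8] w 0.085
toolaxes z,y world yaw 0.01 1.581 x: [ 0.002  0.001 -1.   ]
shift tool [ 69.7   0.  103.7]
crop [176 189] 3.1
```

View pics/w13c.png

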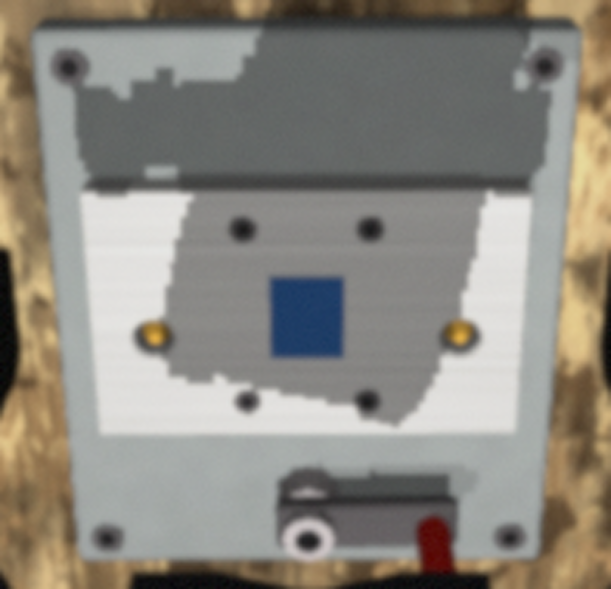

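View pics/s13.png

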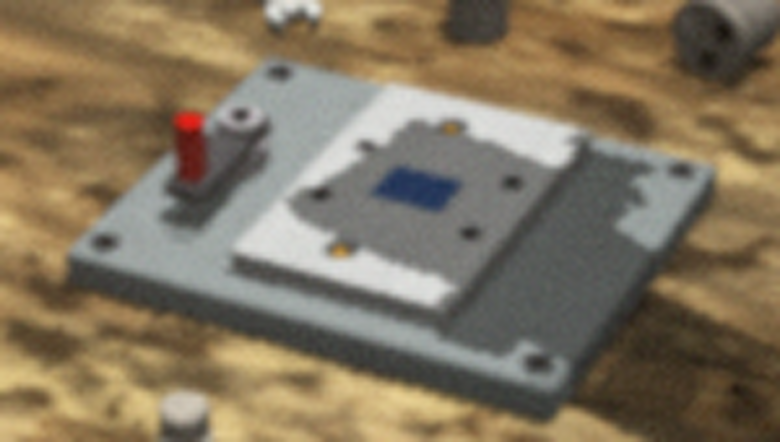

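Run:
```python
from h import *
d=np.load("w13.npz");c=wcam(d["p"],d["q"])
P=np.r_[FC,[[.008,-.05,.025],[.008,.05,.025],[.077,0,.0395]]]
f=fitfix(c,crop([(33,30),(580,27),(540,557),(78,558),(154,334),(460,334),(308,541)],176,189,3.1),P)
o=(c,list(range(10)),crop([(82,192),(531,192),(98,435),(518,435),(154,337),(459,337),(243,229),(370,229),(247,401),(368,401)],176,189,3.1))
fp([o],f,tilt=0);fp([o],f,ft=True)
k=[.077,.042,.0605];print("knob",proj(fixT(f,k),c),"obs scale",crop([(435,530)],176,189,3.1))
plan([104,36,100])
```

```text
fix [ 0.5496 -0.0603  0.0144] [-2.2 -0.9  1.9 -0.5  0.1  1.1 -0.2  1.2  0.2  0.7  0.1  0.4  0.1 -0.9]
plate [ 0.0005 -0.0001 -0.002 ] [-0.4  0.   0.4 -0.2  0.7 -0.5 -1.1 -0.7 -0.   0.7  0.4  0.5  0.   0.1
  0.1  0.   0.1 -0.  -0.3 -0.1]
plate [ 0.0003 -0.0001 -0.0019  0.0096] [-0.4 -0.3  0.5 -0.5  0.5 -0.2 -1.  -0.3 -0.1  0.7  0.5  0.6  0.  -0.1
  0.1 -0.2  0.1  0.2 -0.2  0.1]
knob [[318.00379925 378.6083099 ]] obs scale [[315.98387097 359.62903226]]
t 13.25 pos fix mm [-99.9  -0.2 172. ] F [ 0.7  0.2 -0.6] w 0.085
toolaxes z,y world yaw 0.011 1.582 x: [ 0.012  0.001 -1.   ]
shift tool [ 74.4  36.5 203. ]
```

>>> carry_out([
  [[0, 0, 9, 45, 0], [0, 0, 9, 45, 0], [0, 0, 9, 45, 0], [0, 20, 9, 45, 0], [0, 30, 0, 28, 0]],
])

```text
t: 13.75
position: [0.6584, -0.0202, 0.1165]
eef_rot: [0.709, -0.005, 0.705, 0.006]
contact_force: [-0.3, 1.3, -0.1]
grip_width: 0.0122
```

>>> carry_out([
  [[0, 0, 0, 0, 0], [0, 0, 0, 0, 0]],
])

```text
t: 13.95
position: [0.6527, -0.0234, 0.1143]
eef_rot: [0.705, -0.004, 0.709, 0.004]
contact_force: [-0.4, -0.7, 0.8]
grip_width: 0.0001
```

```bash
python3 -c "
from h import *
plan([108,36,46])"
```

```text
t 13.95 pos fix mm [102.7  35.8 114.3] F [-0.4 -0.7  0.8] w 0.0
toolaxes z,y world yaw 0.011 1.582 x: [-0.005 -0.001 -1.   ]
shift tool [68.3  0.2  5.6]
```

>>> carry_out([
  [[0, 0, 0, 5, 0], [0, 35, 0, 0, 0], [0, 25, 0, 0, 0], [0, 8, 0, 0, 0], [0, 0, 0, 0, 0]],
])

```text
t: 14.45
position: [0.6585, -0.023, 0.0496]
eef_rot: [0.707, -0.004, 0.707, 0.004]
contact_force: [0.1, 0.2, 0.5]
grip_width: 0.0002
```

```bash
python3 -c "
from h import *
import cv2
plan([95,36,46])
im=snapshot('scene')[150:255,205:375];cv2.imwrite('pics/s14.png',cv2.resize(im,None,fx=4.7,fy=4.7,interpolation=cv2.INTER_CUBIC))
"
```

```text
t 14.45 pos fix mm [108.6  36.2  49.6] F [0.1 0.2 0.5] w 0.0
toolaxes z,y world yaw 0.011 1.581 x: [-0.     0.001 -1.   ]
shift tool [  3.6  -0.2 -13.6]
```

View pics/s14.png

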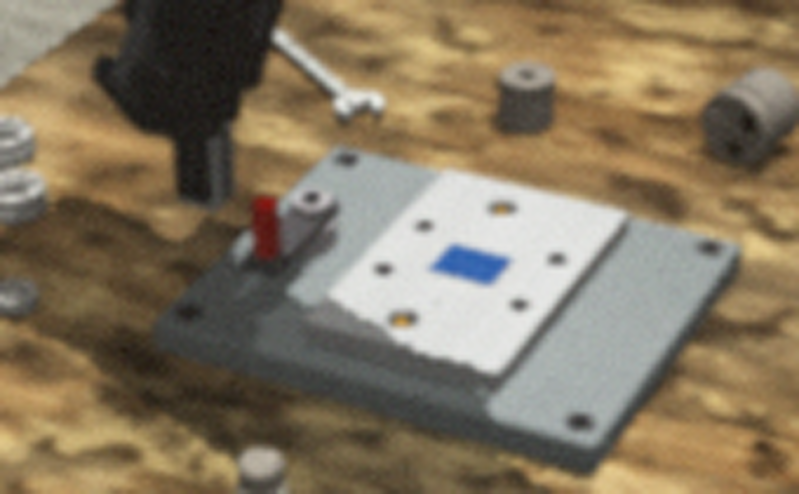

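>>> carry_out([
  [[0, 4, 0, -5, 0], [0, 0, 0, -5, 0], [0, 0, 0, -3, 0], [0, 0, 0, -3, 0], [0, 0, 0, -3, 0]],
])

```text
t: 15.0
position: [0.6407, -0.023, 0.0458]
eef_rot: [0.708, -0.004, 0.706, 0.004]
contact_force: [1.0, 0.4, 0.2]
grip_width: 0.0001
```

>>> carry_out([
  [[0, 0, 0, -4, 0], [0, 0, 0, -4, 0], [0, 0, 0, -4, 0], [0, 0, 0, -4, 0], [0, 0, 0, 0, 0]],
])

```text
t: 15.5
position: [0.6232, -0.0241, 0.045]
eef_rot: [0.707, -0.004, 0.707, 0.004]
contact_force: [-0.5, 0.2, 0.7]
grip_width: 0.0001
```

```bash
python3 -c "
from h import *
import cv2
plan([63,36,46])
im=snapshot('scene')[150:255,205:375];cv2.imwrite('pics/s15.png',cv2.resize(im,None,fx=4.7,fy=4.7,interpolation=cv2.INTER_CUBIC))
"
```

```text
t 15.5 pos fix mm [73.3 35.6 45. ] F [-0.5  0.2  0.7] w 0.0
toolaxes z,y world yaw 0.01 1.581 x: [-0.001 -0.    -1.   ]
shift tool [ -1.    0.4 -10.3]
```

View pics/s15.png

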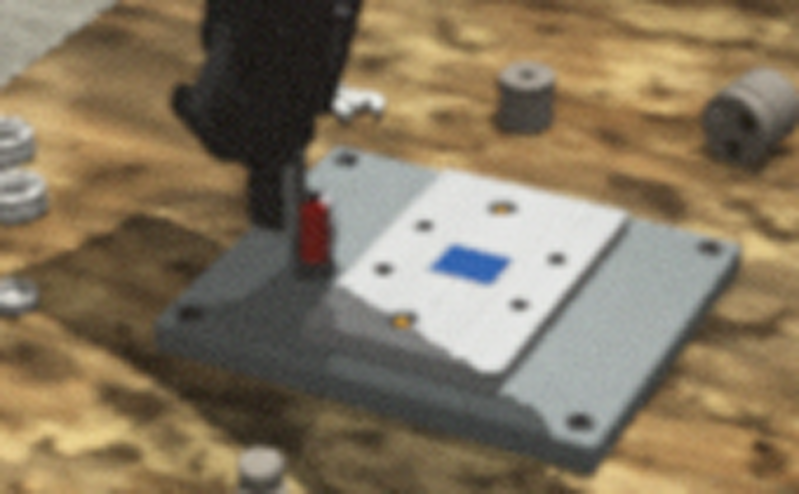

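>>> carry_out([
  [[0, 0, 0, -4, 0], [0, 0, 0, -4, 0], [0, 0, 0, -3, 0], [0, 0, 0, -2, 0], [0, 0, 0, 0, 0]],
])

```text
t: 16.05
position: [0.6094, -0.0221, 0.0446]
eef_rot: [0.706, -0.003, 0.708, 0.005]
contact_force: [0.3, 0.4, 0.5]
grip_width: 0.0002
```

```bash
python3 -c "
from h import *
import cv2
plan([63,36,46])
im=snapshot('scene')[150:255,205:375];cv2.imwrite('pics/s16.png',cv2.resize(im,None,fx=4.7,fy=4.7,interpolation=cv2.INTER_CUBIC))
im=snapshot('top')[160:275,275:375];cv2.imwrite('pics/t16.png',cv2.resize(im,None,fx=5.2,fy=5.2,interpolation=cv2.INTER_CUBIC))
"
```

```text
t 16.05 pos fix mm [59.5 37.7 44.6] F [0.3 0.4 0.5] w 0.0
toolaxes z,y world yaw 0.012 1.582 x: [-0.003  0.002 -1.   ]
shift tool [-1.4 -1.7  3.5]
```

View pics/s16.png

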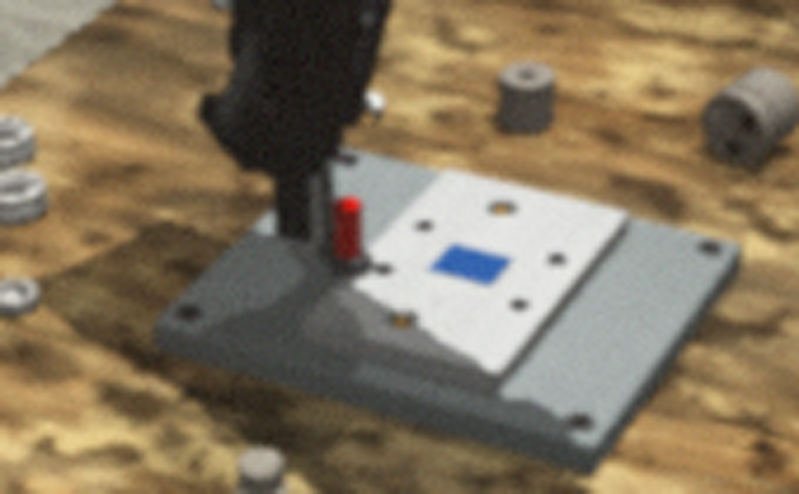

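>>> carry_out([
  [[0, 0, 0, 5, 0], [0, 0, 16, 0, 0], [0, 0, 0, -14, 0], [0, 0, 0, -10, 0], [0, 0, 0, 0, 0]],
])

```text
t: 16.65
position: [0.5904, -0.0059, 0.0446]
eef_rot: [0.706, -0.004, 0.708, 0.005]
contact_force: [0.2, -0.4, -0.9]
grip_width: 0.0003
```

```bash
python3 -c "
from h import *
import cv2
plan([38,18,46])
im=snapshot('scene')[150:255,205:375];cv2.imwrite('pics/s17.png',cv2.resize(im,None,fx=4.7,fy=4.7,interpolation=cv2.INTER_CUBIC))
"
```

```text
t 16.65 pos fix mm [40.7 54.2 44.6] F [ 0.2 -0.4 -0.9] w 0.0
toolaxes z,y world yaw 0.013 1.583 x: [-0.002  0.001 -1.   ]
shift tool [ -1.4 -36.2  -2.7]
```

View pics/s17.png

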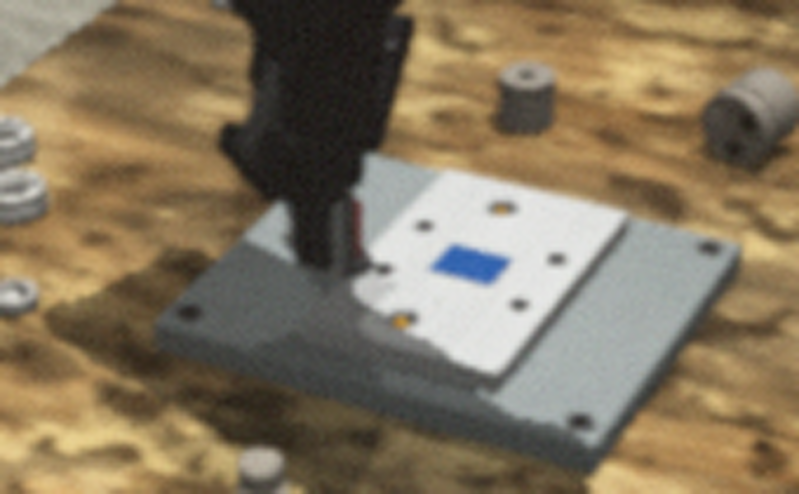

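Finger is now on the knob's +y side, so I push it toward -y.

>>> carry_out([
  [[0, 0, -5, 0, 0], [0, 0, -5, 0, 0], [0, 0, -5, 0, 0], [0, 0, -4, 0, 0], [0, 0, 0, 0, 0]],
])

```text
t: 17.2
position: [0.5917, -0.0275, 0.0447]
eef_rot: [0.707, -0.004, 0.707, 0.004]
contact_force: [-0.0, 1.1, -0.6]
grip_width: -0.0
```

>>> carry_out([
  [[0, 0, -4, 0, 0], [0, 0, -4, 0, 0], [0, 0, -3, 0, 0], [0, 0, 0, 0, 0]],
])

```text
t: 17.6
position: [0.5928, -0.0395, 0.0454]
eef_rot: [0.708, -0.004, 0.707, 0.003]
contact_force: [-0.2, 1.1, -0.4]
grip_width: 0.0
```

```bash
python3 -c "
from h import *
import cv2
plan([38,18,46])
im=snapshot('scene')[150:255,205:375];cv2.imwrite('pics/s18.png',cv2.resize(im,None,fx=4.7,fy=4.7,interpolation=cv2.INTER_CUBIC))
"
```

```text
t 17.6 pos fix mm [42.6 20.5 45.4] F [-0.2  1.1 -0.4] w 0.0
toolaxes z,y world yaw 0.01 1.581 x: [ 0.002 -0.002 -1.   ]
shift tool [-0.6 -2.5 -4.6]
```

View pics/s18.png

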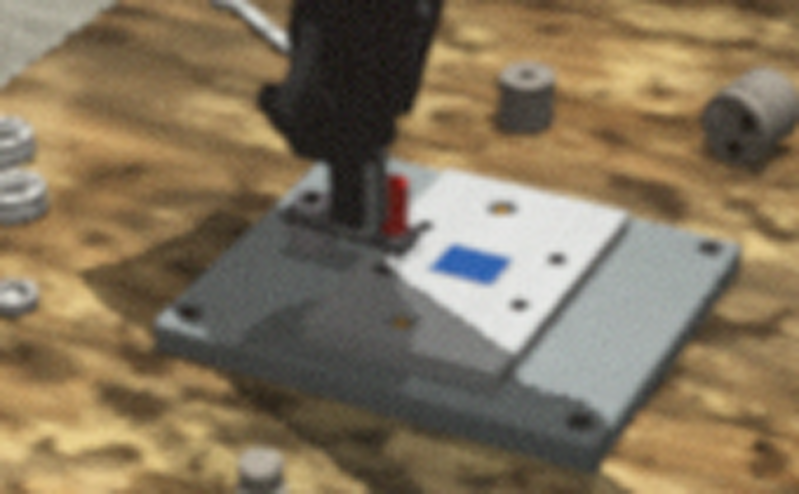

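>>> carry_out([
  [[0, 0, -1, 0, 0], [0, 0, -1, 0, 0], [0, 0, -1, 0, 0], [0, 0, 0, 0, 0]],
])

```text
t: 18.05
position: [0.5927, -0.0408, 0.0454]
eef_rot: [0.707, -0.004, 0.707, 0.004]
contact_force: [0.6, -0.0, -0.7]
grip_width: 0.0001
```

>>> carry_out([
  [[0, 0, -1, 0, 0], [0, 0, -1, 0, 0], [0, 0, 0, 0, 0]],
])

```text
t: 18.35
position: [0.5926, -0.0417, 0.0452]
eef_rot: [0.707, -0.004, 0.707, 0.005]
contact_force: [0.3, 3.2, 0.4]
grip_width: -0.0
```

>>> carry_out([
  [[0, 0, -1, 0, 0], [0, 0, -1, 0, 0], [0, 0, -1, 0, 0], [0, 0, 0, 0, 0]],
])

```text
t: 18.75
position: [0.5926, -0.0422, 0.0451]
eef_rot: [0.707, -0.003, 0.707, 0.006]
contact_force: [-0.2, 7.6, 2.5]
grip_width: 0.0001
```

```bash
python3 -c "
from h import *
import cv2
plan([38,18,46])
im=snapshot('scene')[150:255,205:375];cv2.imwrite('pics/s19.png',cv2.resize(im,None,fx=4.7,fy=4.7,interpolation=cv2.INTER_CUBIC))
"
```

```text
t 18.75 pos fix mm [42.4 17.9 45.1] F [-0.2  7.6  2.5] w 0.0
toolaxes z,y world yaw 0.013 1.584 x: [-0.     0.005 -1.   ]
shift tool [-0.9  0.1 -4.4]
```

View pics/s19.png

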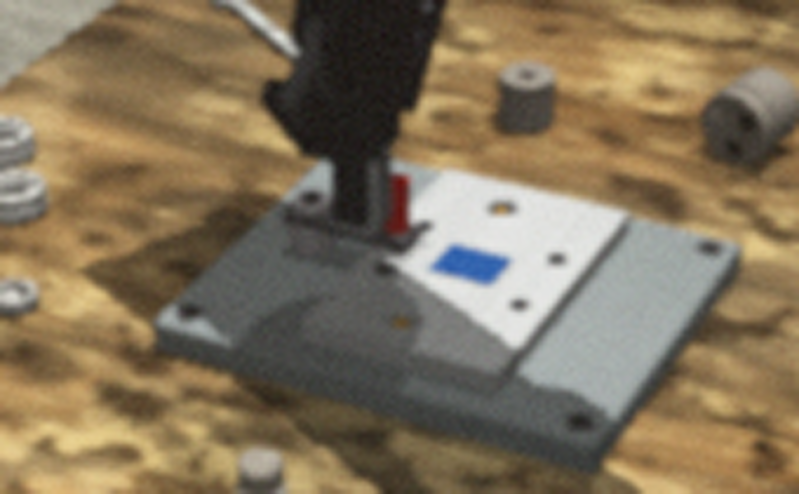

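Force rises to 7.6 N with no further motion, so the latch is at its stop. I withdraw in +y, go up and look.

>>> carry_out([
  [[0, 0, 8, 0, 0], [0, 0, 12, 0, 0], [0, -40, 10, 0, 0], [0, -45, 0, -40, 0], [0, -40, -15, -45, 0]],
])

```text
t: 19.3
position: [0.5229, -0.0269, 0.1556]
eef_rot: [0.707, -0.006, 0.707, 0.005]
contact_force: [-0.6, -0.1, 0.8]
grip_width: 0.0
```

>>> carry_out([
  [[0, 0, -20, -45, 0], [0, 0, 0, -20, 0], [0, 0, 0, 0, 0]],
])

```text
t: 19.6
position: [0.4543, -0.0505, 0.1544]
eef_rot: [0.706, -0.002, 0.708, 0.004]
contact_force: [-0.2, 0.7, 0.5]
grip_width: 0.0002
```

```bash
python3 look.py 20; python3 -c "
from h import *
import cv2
im=snapshot('scene')[150:255,205:375];cv2.imwrite('pics/s20.png',cv2.resize(im,None,fx=4.7,fy=4.7,interpolation=cv2.INTER_CUBIC))
im=snapshot('top')[160:275,275:375];cv2.imwrite('pics/t20.png',cv2.resize(im,None,fx=5.2,fy=5.2,interpolation=cv2.INTER_CUBIC))
"
```

```text
t 19.6 pos fix mm [-95.9  11.4 154.4] F [-0.2  0.7  0.5] w 0.0
toolaxes z,y world yaw 0.008 1.579 x: [-0.002  0.002 -1.   ]
shift tool [ 54.2 -11.   96.1]
crop [158 186] 2.9
```

View pics/w20c.png

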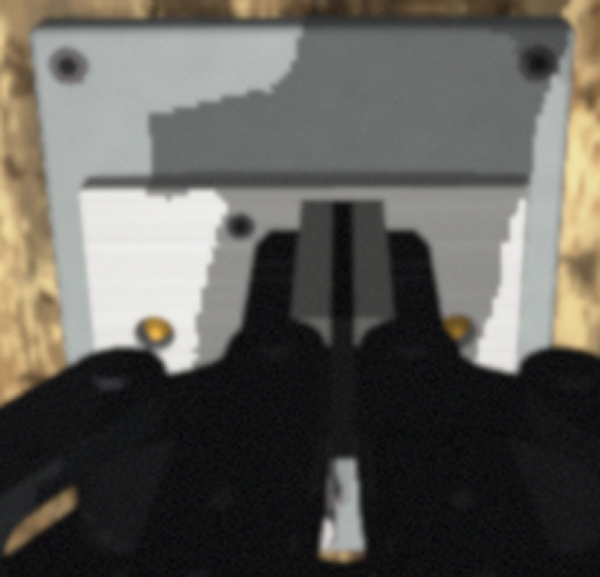

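View pics/s20.png

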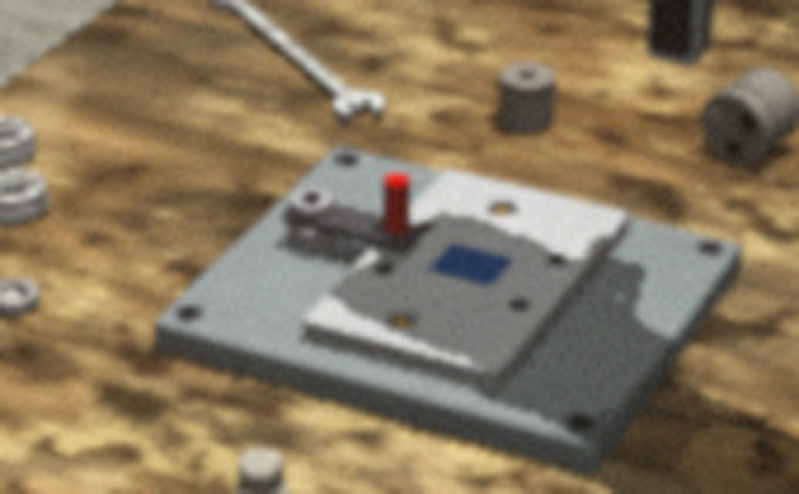

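View pics/t20.png

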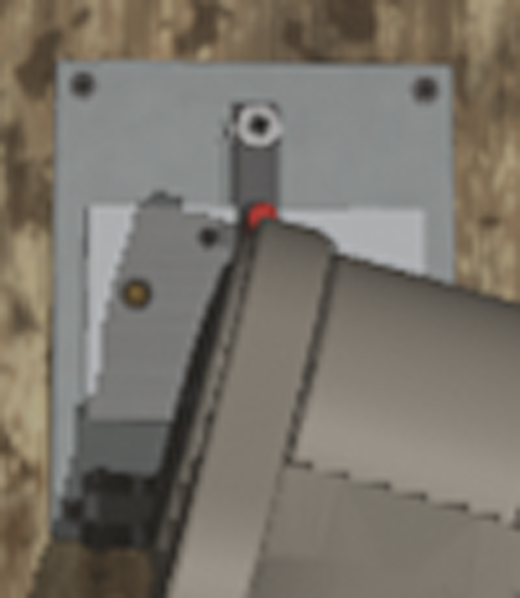

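Run:
```python
from h import *
sc=calibration("scene")
piv=crop([(312,197)],205,150,4.7)[0];kn=crop([(397,180)],205,150,4.7)[0]
o=proj(fixT(FX,[.077,0,.0395]),sc)[0]-piv
for a in (1.3,1.4,1.5,1.57): print(a,proj(fixT(FX,[.077-.042*np.sin(a),.042*np.cos(a),.0605]),sc)[0]-o)
print(kn)
```

```text
1.3 [285.86309379 189.64490144]
1.4 [287.1947212  188.81115001]
1.5 [288.35213779 187.91979846]
1.57 [289.05282244 187.26682704]
[289.07446809 187.90425532]
```

>>> carry_out([
  [[0, -40, 0, -20, 0], [0, -30, 0, -20, 0], [0, 0, 0, 0, 0], [0, 0, 0, 0, 0], [0, 0, 0, 0, 0]],
])

```text
t: 20.25
position: [0.4182, -0.0494, 0.2238]
eef_rot: [0.707, -0.005, 0.708, 0.004]
contact_force: [0.7, 0.9, -0.6]
grip_width: -0.0002
```

```bash
python3 -c "
from h import *
import cv2
im=snapshot('scene')[120:275,185:385];cv2.imwrite('pics/s21.png',cv2.resize(im,None,fx=3.8,fy=3.8,interpolation=cv2.INTER_CUBIC))
print(read_state()['contact_force'])"
```

```text
[ 0.51790106 -0.13045154 -0.14198516]
```

View pics/s21.png

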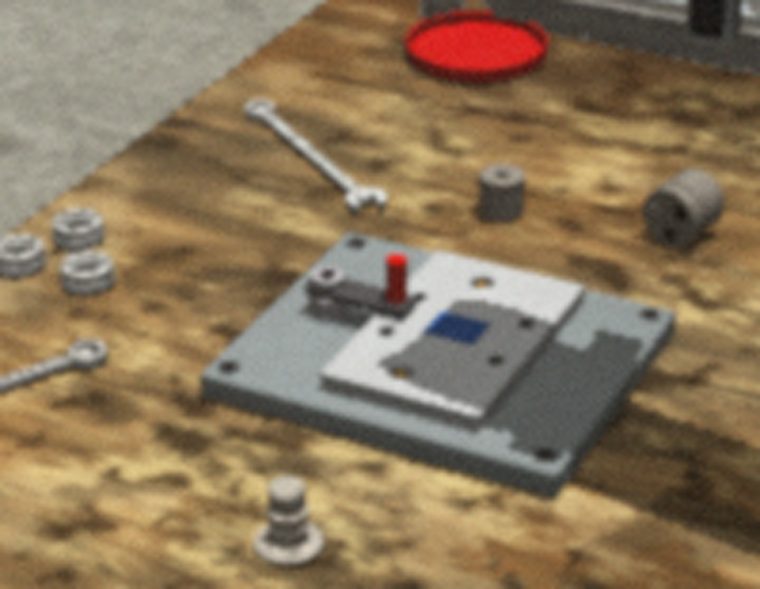

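The plate lies flat with both brass pins showing at (483,282) and (402,371). The latch arm is over the plate with its knob at (397,262), the bystanders stand where they were, and the hand is clear.

```bash
python3 -c "
from bench import *
print(finish_job())"
```

```text
the job is handed in; nothing more can be done
None
```

I seated the plate on both pins and swung the latch fully over it. The job was handed in at about 20.3 s of the 54 s allowed.

- **Plate:** I squared it with the open fingers, nudged it about 5 mm toward -y with the shut fingers, then pushed it about 12 mm toward +x until both holes dropped. It was never gripped or lifted. The wrist-camera fit put it within 0.5 mm of the seat, turned 0.002 rad and tilted under 0.01 rad, with brass visible in both holes.
- **Latch:** I pushed the knob first toward -x, then toward -y, until it stopped moving and the force rose to 7.6 N. The final picture fits about 1.57 rad, to within roughly 0.06 rad.
- **Forces and surroundings:** The largest force in the readings was about 8 N. The bystanders stand where they were, and the hand ended clear, about 0.22 m up, with no contact force beyond noise.
- **Disagreements:** The camera fits of the fixture differed by about 1–3 mm in position and up to 0.014 rad in turn. Before the last push, the estimates of the plate's y offset ran from -0.7 to -2.6 mm, still within the 4 mm at which a hole drops.

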